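# Rake a brass plug out of a deep rack cell with a telescopic picker

### The arm

A 6-joint arm with a two-finger parallel gripper is mounted at the origin on the work surface. World frame = base frame: x ahead of the robot, y to its left, z up, the work surface at z = 0. Lengths are in m, angles in degrees, forces in N, time in s.
With the tool pointing down it reaches from about 0.3 to 0.75 m from the base axis. Payload 8.5 kg.
Tool frame: the origin (TCP) lies between the finger pads; the fingertips stand 14 mm ahead of it and the grasp point (between the pads) lies 5 mm behind it; x points along the fingers, z is the direction in which the jaws open and shut, and the axes are right-handed (so a half turn about x gives the same grasp; the last joint's range is limited). The gripper opens to 85 mm and grips with 20 to 120 N. Pads are 22 mm wide; open, the fingers measure 114 mm over their backs; the gripper's body (76 mm by 85 mm) begins 54 mm behind the grasp point. The pads swing forward as they close: fully open they stand 13 mm farther back than shut.
Start: joints at [-87.107, 21.807, 74.336, -0, 83.858, -12.336], TCP at [0.144, -0.531, 0.245] pointing down, gripper open.
Joint ranges: [-178.18, 178.18], [-50.72, 133.34], [12.68, 142.11], [-81.47, 261.47], [9.98, 163.14], [-165.26, 165.26]. Speed limits (degrees/s): [136.94, 136.94, 180, 180, 180, 180].

### API

Orientations are given as a 3x3 rotation matrix whose columns are the frame's x, y, z axes.
In Python, from rig import env gives the robot as it stands.
- The arm moves only by the shell command python3 -m jog 'ROWS' [FORCE]. ROWS is JSON, a list of rows, each a list of 5 numbers: the opening, from -1 (shut) to 1 (fully open), so that 0 is half open, then the shift along the tool's x, y, z in m, then the turn about the tool's x in rad. In form: [[claw, dx, dy, dz, yaw], ...]. A call has 1 to 20 rows; each row is the pose to reach, as a shift and turn from the pose commanded when the call began, along the tool's axes at that moment; what a row does not reach only later rows make up. A row lasts 1/10 s, in which the tool goes at most 50 mm and 8.59 degrees, less where a joint would pass 70% of its speed; a pose out of reach is approached as far as the arm can. A call with a gripper value outside its range is refused whole. The fingers move at their own pace and stop on an object; FORCE is the grip in N (left out, the last holds). Time passes only in rows, so rows that repeat a pose let the fingers close. It gives the time, the measured TCP pose, the force and the opening at its end, in the units of the state.
- env.observe(): the state, without advancing time (a new reading comes with each control period).
- env.get_image(name): name is "scene" or "top"; returns the picture (420x560x3 uint8, red, green, blue); there is no depth.
- env.camera_model(name): a dict with "fx", "fy", "cx", "cy" (pixels), "origin" and "orientation" of the camera in the world. Camera axes: x right, y up, looking along -z (the intrinsics and any distortion apply to the point x, -y, -z); pixel columns grow to the right and rows downward; lengths in m; the calibration is good to about 2 mm. A picture is of the moment at which its call begins. camera_model takes no time and is no camera call.
- env.close_job(): hands the job in, once; it reports no verdict.
The state is a dict: "time_s": time; "q": joint angles; "qvel": joint speeds; "joint_efforts": joint torques, N m; "position": TCP position; "tool_rot": TCP orientation; "ft_force": force on the tool from outside, world axes, zero at the start; "wrist_torque": the same for the moment, N m; "grip_width": finger opening in m.
Only numpy, scipy, OpenCV 4.12 (cv2) and the standard library are available. Lean on these libraries where they do the work, as an engineer would, in place of code of your own. Each camera call takes 0.05 s, during which the arm holds its last target.

### The job

A brass plug is deep inside one of the two narrow cells of the blue rack. Take the orange long-reach picker by its upright black handle, reach its blade in over the plug and down behind it, and rake the plug out so that it drops into the catch tray; then stand the picker back on its green mat and let go. Feel your way and press only gently on the rack and the plug, do not touch the plug with the gripper, and leave the steel plug in the other cell alone.

Things in the scene. Friction and masses are not known exactly. Their poses are not given: they have to be found in the camera images.
- rack: Blue steel rack fixed to the table: two like cells side by side (centre lines y = +37 and -37 mm), catch tray in front. Origin on the table below the middle of the mouth plane; x level from the mouths into the cells, z up. 152 mm wide over all, walls 4 mm. Roof of steel bars from 125 to 131 mm above the table, too close for fingers; one sees in between them.
- cell_a (a point): Point on the floor of the y = +37 mm cell, mid-width in its mouth; axes as the rack's. Each cell is 70 mm wide, 90 mm clear height, its floor 35 mm above the table and flat, no lip; mouth at x = 0, inner face of the solid, rigid back wall at x = 175 mm. The other cell is the same, 74 mm to the -y side.
- tray (a point): Middle of the catch tray's rubber floor, 5 mm above the table; axes as the rack's. Part of the rack, open on top, in front of both mouths: inside 115 mm along x (from 3 mm before the mouths outward), 150 mm along y; walls 4 mm thick, tops 24 mm above the table, so lower than the cell floors.
- brass_plug: Brass hexagon plug to be got out: 34 mm over the corners, 20 mm high with a flat top, about 0.1 kg, standing on end on the cell floor. Origin: centre of its underside. In either cell, with 13 to 20 mm free between it and the back wall, within 10 mm of the cell's centre line.
- steel_plug: The same plug in steel, in the other cell. Same origin. Stays there.
- picker_grip (a point): Grip point in the picker's upright black rubber handle, 110 mm above its foot level. Handle: 24 mm along x, 18 mm along y, from 50 to 140 mm above foot level. x along the level rod towards the blade, z up. Counterweight behind, to x = -27 mm. Weight 0.26 kg, balanced near the handle.
- picker: The picker. Origin at foot level under the handle; axes as its grip point. Stands on a heel under the handle (12 x 50 mm, 40 high) and on the orange blade, both down to foot level. Rod 42 mm up, at most 13 mm thick. Blade across the rod: 5 mm thick, 54 wide, 0 to 46 mm up. Rod telescopic, stiff (slips at 60 N), left at an unknown length: blade middle 205 to 285 mm ahead of the handle.
- mat: Green mat, 360 x 140 x 3 mm, fixed flat on the table. Origin: centre of its underside, x along the long side, z up. The picker stands on it, handle about 130 mm to the -x side of the middle, rod along +x.

How it is judged:
By the outcome, as a careful person would: the job done as asked, in the order asked, and still so for the second after the job is handed in, with the robot touching nothing.
It also fails if it takes over 64 s, if anything falls off the work surface, if the arm or the gripper's body presses on something with over 40 N, if the wrist force passes 120 N, or if a joint passes its speed limit or range.

## Working session

There is one attempt and no reset: what is moved stays moved. The work goes in short steps, Python scripts to look and compute and a shell command to move; the robot and the scene stay as the last step left them, time stands still between calls to the robot, and variables do not carry over. Pictures are saved under pics/ and viewed, and the job is handed in when it is done.

```bash
ls; mkdir -p pics
python3 - <<'E'
from rig import env
import cv2
s=env.observe()
for k in s: print(k,s[k])
for n in ("scene","top"):
    im=env.get_image(n); cv2.imwrite(f"pics/{n}0.png",im[:,:,::-1]); print(env.camera_model(n))
E
```

```text
pics
time_s 0.0
q [-8.71063224e+01  2.18405711e+01  7.43841588e+01 -5.30415883e-04
  8.38595445e+01 -1.23358664e+01]
qvel [0.01713306 0.05951411 0.02874519 0.06713251 0.01308315 0.05772536]
joint_efforts [-1.78554554e-03 -4.48458874e+01 -2.31279677e+01 -2.80100667e-04
  4.84281132e-03  8.22101896e-06]
position [ 0.14445819 -0.53040388  0.2447192 ]
tool_rot [[-8.34459930e-05  9.64880922e-01  2.62687647e-01]
 [ 1.46852591e-03  2.62687483e-01 -9.64879853e-01]
 [-9.99998918e-01  3.05248258e-04 -1.43887285e-03]]
ft_force [-0.50286579  0.84084868  0.54433034]
wrist_torque [-0.01338143 -0.01820518 -0.01812816]
grip_width 0.08527136320492121
{'fx': 510.6084686367717, 'fy': 510.6084686367717, 'cx': 273.61931457967336, 'cy': 216.74475898304908, 'origin': array([1.21184063, 0.44228943, 0.75170938]), 'orientation': array([[-5.58207695e-01, -5.08405447e-01,  6.55689005e-01],
       [ 8.29701041e-01, -3.42610708e-01,  4.40697271e-01],
       [ 5.93181374e-04,  7.90026458e-01,  6.13072462e-01]])}
{'fx': 543.9609973311169, 'fy': 543.9609973311169, 'cx': 277.9951912907714, 'cy': 217.90567482245166, 'origin': array([ 0.35275653, -0.05231574,  1.18897238]), 'orientation': array([[-0.02928029,  0.98961634, -0.14072013],
       [-0.99921754, -0.03272323, -0.02221472],
       [-0.02658887,  0.13995957,  0.98980016]])}
```

View pics/scene0.png

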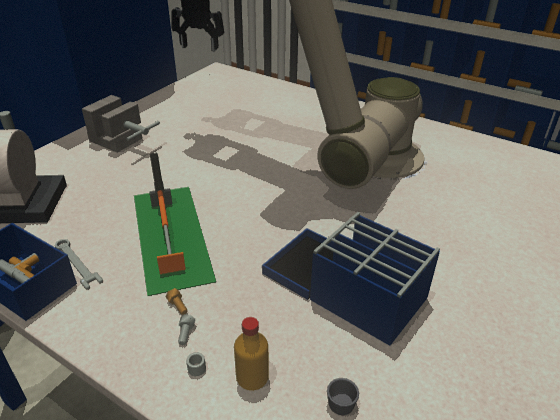

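View pics/top0.png

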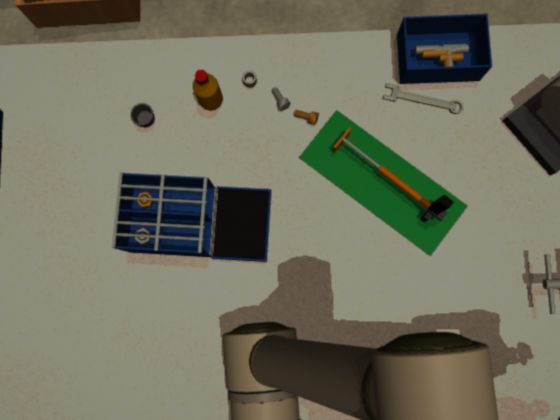

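Run:
```python
import cv2
im=cv2.imread("pics/top0.png")
cv2.imwrite("pics/rack.png",cv2.resize(im[165:270,105:285],None,fx=4.4,fy=4.4,interpolation=cv2.INTER_CUBIC))
cv2.imwrite("pics/pick.png",cv2.resize(im[100:265,290:480],None,fx=3.6,fy=3.6,interpolation=cv2.INTER_CUBIC))
im=cv2.imread("pics/scene0.png")
cv2.imwrite("pics/spick.png",cv2.resize(im[145:300,120:225],None,fx=3.8,fy=3.8,interpolation=cv2.INTER_CUBIC))
cv2.imwrite("pics/srack.png",cv2.resize(im[205:340,255:445],None,fx=4.2,fy=4.2,interpolation=cv2.INTER_CUBIC))
```

```text
(no output)
```

View pics/rack.png

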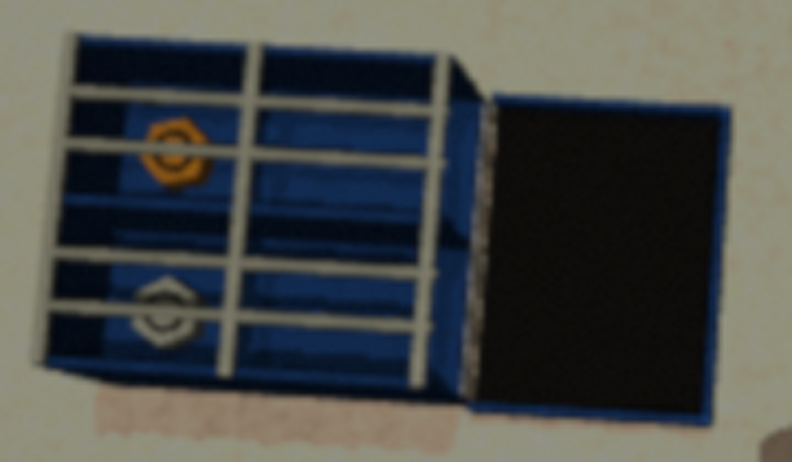

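View pics/pick.png

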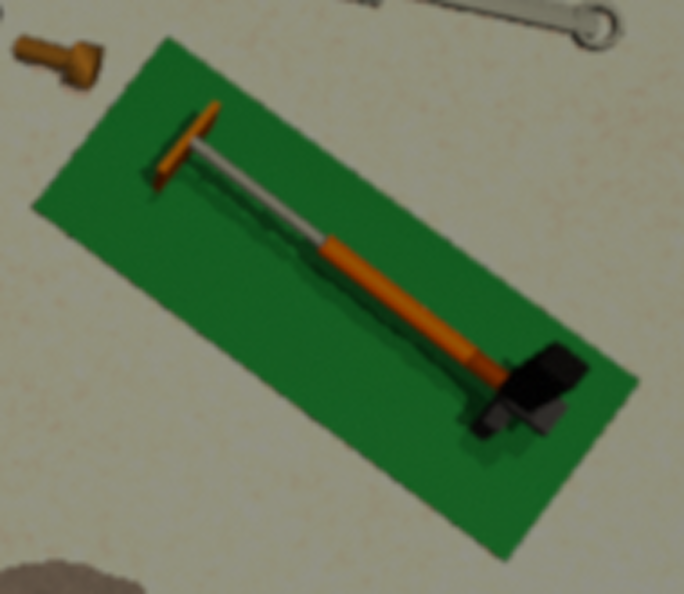

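View pics/spick.png

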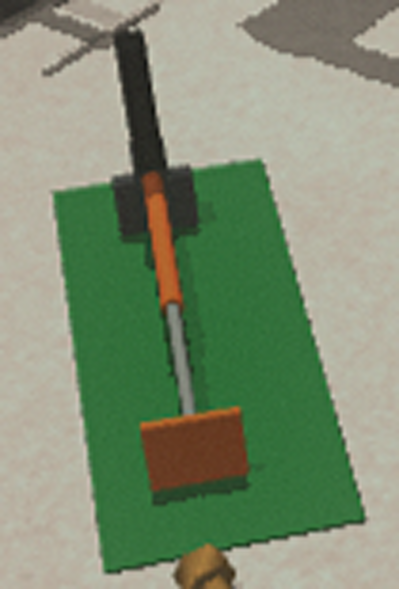

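View pics/srack.png

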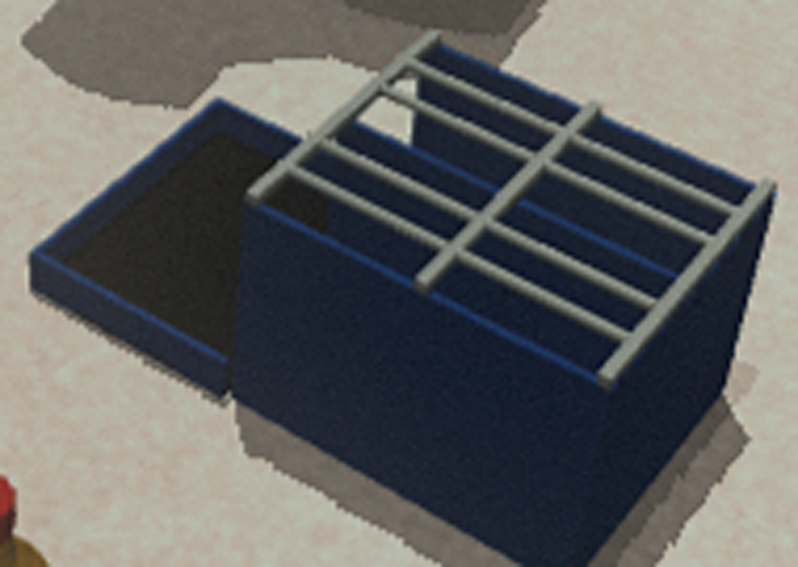

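```bash
cat > h.py <<'E'
import numpy as np
from scipy.optimize import least_squares
CAM={}
def cam(n):
    if n not in CAM:
        from rig import env
        CAM[n]=env.camera_model(n)
    return CAM[n]
def proj(n,P):
    c=cam(n); R=np.array(c['orientation']); p=(np.atleast_2d(P)-c['origin'])@R
    return np.stack([c['cx']+c['fx']*p[:,0]/-p[:,2], c['cy']-c['fy']*p[:,1]/-p[:,2]],1)
def unproj(n,uv,z):
    c=cam(n); R=np.array(c['orientation'])
    d=R@np.array([(uv[0]-c['cx'])/c['fx'],-(uv[1]-c['cy'])/c['fy'],-1]); o=np.array(c['origin'])
    return o+d*(z-o[2])/d[2]
def crop(u,v,x0,y0,f): return np.array([x0+(u+.5)/f-.5,y0+(v+.5)/f-.5])
def T(p,loc):
    c,s=np.cos(p[2]),np.sin(p[2]); x,y,z=loc
    return np.array([p[0]+c*x-s*y,p[1]+s*x+c*y,z])
E
cat > fit.py <<'E'
from h import *
TR=lambda u,v:('top',crop(u,v,105,165,4.4)); SR=lambda u,v:('scene',crop(u,v,255,205,4.2))
TP=lambda u,v:('top',crop(u,v,290,100,3.6)); SP=lambda u,v:('scene',crop(u,v,120,145,3.8))
R=[(TR(730,105),(-.122,-.079,.024)),(TR(710,424),(-.122,.079,.024)),
 (SR(250,205),(0,-.076,.125)),(SR(605,385),(.179,-.076,.125)),(SR(437,45),(0,.076,.125)),(SR(770,185),(.179,.076,.125)),
 (SR(235,400),(0,-.076,0)),(SR(30,258),(-.122,-.079,.024)),(SR(220,98),(-.122,.079,.024)),
 (TR(72,38),(.179,-.076,.128)),(TR(42,362),(.179,.076,.128)),(TR(445,55),(0,-.076,.128)),(TR(417,387),(0,.076,.128))]
def fit(pts,p0,loc=lambda l,p:l):
    f=lambda p:np.concatenate([proj(o[0],T(p,loc(l,p)))[0]-o[1] for o,l in pts])
    r=least_squares(f,p0,loss='soft_l1',x_scale=[.01,.01,.05]+[.01]*(len(p0)-3)); print(r.x,np.degrees(r.x[2])); print(f(r.x).reshape(-1,2).round(1).tolist()); return r.x
pr=fit(R,[.35,.1,1.57])
bt=unproj('top',TR(176,151)[1],.055); st=unproj('top',TR(167,312)[1],.055)
for q in (bt,st):
    d=q[:2]-pr[:2]; c,s=np.cos(pr[2]),np.sin(pr[2]); print('plug',q,'rack',c*d[0]+s*d[1],-s*d[0]+c*d[1])
M=[(TP(168,38),(.18,.07,.003)),(TP(33,207),(.18,-.07,.003)),(TP(505,560),(-.18,-.07,.003)),(TP(637,380),(-.18,.07,.003)),
(SP(262,160),(-.18,.07,.003)),(SP(55,191),(-.18,-.07,.003)),(SP(106,572),(.18,-.07,.003)),(SP(364,520),(.18,.07,.003))]
# orientation guess
pm=None
for s in(1,-1):
  for sw in (1,-1):
    MM=[(o,(l[0],sw*l[1],l[2])) for o,l in M]
    pm=fit(MM,[.45,-.3,np.arctan2(.6,.8)*s+ (0 if s>0 else np.pi)])
# picker: 4th = L
P=[(TP(217,103),('b',-.027,.049)),(TP(158,174),('b',.027,.049)),(SP(142,424),('b',.027,.049)),(SP(240,409),('b',-.027,.049)),(SP(153,492),('b',.027,.003)),(SP(247,477),('b',-.027,.003)),
(SP(129,30),(0,0,.143)),(SP(153,180),(.010,0,.05))]
loc=lambda l,p:(p[3]+.0025,l[1],l[2]) if l[0]=='b' else l
for s in (1,-1):
    PP=[(o,(l[0],l[1]*s,l[2])) for o,l in P]; print('s',s)
    fit(PP,[.35,-.42,2.2,.25],loc)
E
python3 fit.py
```

```text
[0.51508855 0.1178386  1.48484727] 85.07548160997831
[[-0.6, 0.2], [-0.4, 0.1], [-1.5, -0.7], [2.0, 1.6], [-2.3, -1.8], [1.7, 1.9], [-0.9, -0.2], [-0.3, -0.9], [-0.7, -0.2], [-2.6, -0.7], [-3.3, 1.0], [1.1, -0.1], [1.6, 0.3]]
plug [0.56418117 0.2560799  0.055     ] rack 0.14194527682740668 -0.03704431357566938
plug [0.48588722 0.26001244 0.055     ] rack 0.1391422883509918 0.04129820124734044
[ 0.5957903  -0.25625831  0.87785044] 50.29712515313005
[[-38.9, 47.0], [36.5, -47.7], [36.7, -49.5], [-37.6, 51.0], [0.2, -0.5], [-0.4, 0.2], [-0.5, 0.2], [0.7, -0.1]]
[ 0.59610511 -0.25825779  0.87794022] 50.30226906396716
[[-0.1, -1.0], [-0.5, -0.1], [-0.0, 0.8], [1.0, 0.3], [-55.6, 8.1], [54.0, -8.8], [67.7, -14.1], [-69.2, 13.6]]
[ 0.5957903  -0.25625831  0.87785044] 50.29712524054103
[[-38.9, 47.0], [36.5, -47.7], [36.7, -49.5], [-37.6, 51.0], [0.2, -0.5], [-0.4, 0.2], [-0.5, 0.2], [0.7, -0.1]]
[ 0.59610511 -0.25825779  0.87794021] 50.30226895979095
[[-0.1, -1.0], [-0.5, -0.1], [-0.0, 0.8], [1.0, 0.3], [-55.6, 8.1], [54.0, -8.8], [67.7, -14.1], [-69.2, 13.6]]
s 1
[ 0.52104809 -0.35459116  0.84888669  0.2442156 ] 48.63762453362388
[[-0.2, 0.4], [0.4, -0.5], [25.7, -4.0], [-26.6, 4.4], [25.2, -5.6], [-25.4, 2.8], [0.4, 2.1], [-0.1, -1.9]]
s -1
[ 0.52191143 -0.35425775  0.85233051  0.24527435] 48.834940968868764
[[-16.7, 18.8], [15.3, -19.7], [-0.6, 1.1], [0.2, 0.5], [-0.4, -0.5], [0.8, -1.2], [0.2, 2.3], [-0.2, -1.7]]
```

```bash
cat > fit2.py <<'E'
exec(open('fit.py').read().split("# orientation")[0].replace("pr=fit(R,[.35,.1,1.57])","R=[r if r[1][2]<.1 else (r[0],('f' if r[1][0]==0 else 'k',)+r[1][1:]) for r in R]\npr=fit(R,[.5,.1,1.5,0,.179],lambda l,p:((p[3] if l[0]=='f' else p[4]),l[1],l[2]) if isinstance(l[0],str) else l)"))
MM=[(o,(l[0],(-1 if o[0]=='top' else 1)*l[1],l[2])) for o,l in M]
fit(MM,[.59,-.25,.88])
P=[(TP(217,103),('b',-.027,.049)),(TP(158,174),('b',.027,.049)),(SP(142,424),('b',-.027,.049)),(SP(240,409),('b',.027,.049)),(SP(153,492),('b',-.027,.003)),(SP(247,477),('b',.027,.003)),
(SP(129,30),(0,0,.143)),(SP(149,180),(.010,0,.05))]
loc=lambda l,p:(p[3]+(.0025 if l[2]<.01 else 0),l[1],l[2]) if l[0]=='b' else l
p=fit(P,[.52,-.35,.85,.25],loc)
c=[T(p,(a,b,.143)) for a,b in((.012,.009),(.012,-.009),(-.012,-.009),(-.012,.009))]
q=proj('top',c); print(((q-[290,100]+.5)*3.6-.5).round().tolist())
q=proj('scene',c); print(((q-[120,145]+.5)*3.8-.5).round().tolist())
E
python3 fit2.py
```

```text
[0.51502211 0.11848419 1.48678545 0.00286164 0.17336656] 85.18653126654358
[[-0.9, 0.1], [-0.6, 0.1], [0.2, 0.1], [-0.5, 0.1], [-0.8, -1.2], [-0.8, 0.6], [-0.5, -0.0], [-0.1, -0.7], [-0.6, -0.1], [-0.3, -0.3], [-0.8, 1.4], [-0.7, -0.1], [-0.1, 0.3]]
plug [0.56418117 0.2560799  0.055     ] rack 0.14123547192333086 -0.037439737513367065
plug [0.48588722 0.26001244 0.055     ] rack 0.13858433067968454 0.04090806285970446
[ 0.59590044 -0.25735297  0.87887429] 50.355787574204946
[[-0.6, -0.8], [-1.0, 0.1], [-0.4, 0.9], [0.6, 0.4], [-0.2, -0.6], [-0.9, 0.1], [-0.8, 0.1], [0.3, -0.4]]
[ 0.5220788  -0.35556057  0.85596053  0.24711133] 49.04292574816404
[[-0.5, 0.3], [0.3, -0.4], [-0.7, 0.6], [0.1, -0.0], [-0.4, -0.2], [0.8, -0.9], [-0.3, 2.1], [0.4, -1.8]]
[[536.0, 367.0], [557.0, 341.0], [593.0, 369.0], [572.0, 395.0]]
[[145.0, 46.0], [114.0, 50.0], [111.0, 30.0], [141.0, 26.0]]
```

```bash
python3 -m jog '[[1,0,0.4105,-0.07,0.974],[1,0,0.4105,-0.07,0.974],[1,0,0.4105,-0.07,0.974],[1,0,0.4105,-0.07,0.974],[1,0,0.4105,-0.07,0.974],[1,0,0.4105,-0.07,0.974],[1,0,0.4105,-0.07,0.974],[1,0,0.4105,-0.07,0.974],[1,0,0.4105,-0.07,0.974],[1,0,0.4105,-0.07,0.974],[1,0,0.4105,-0.07,0.974],[1,0,0.4105,-0.07,0.974],[1,0,0.4105,-0.07,0.974]]' 40
python3 - <<'E'
from rig import env
import cv2,numpy as np
s=env.observe(); print(s['tool_rot'],s['q'])
z=s['tool_rot'][:,2];print(np.degrees(np.arctan2(z[1],z[0])))
for n in ("scene","top"):
    im=env.get_image(n); cv2.imwrite(f"pics/{n}1.png",im[:,:,::-1])
a=cv2.imread("pics/scene1.png")[70:300,90:260];cv2.imwrite("pics/s1c.png",cv2.resize(a,None,fx=2.6,fy=2.6))
E
```

```text
time_s: 1.4
position: [0.5211, -0.3561, 0.2454]
tool_rot: [[-0.0, 0.758, -0.652], [0.0, -0.652, -0.758], [-1.0, -0.0, 0.0]]
ft_force: [-0.2, 0.1, 0.1]
grip_width: 0.0855
[[-1.90008819e-04  7.58349085e-01 -6.51848625e-01]
 [ 1.74065549e-05 -6.51848634e-01 -7.58349101e-01]
 [-9.99999982e-01 -1.55439456e-04  1.10656744e-04]] [-4.50726980e+01  3.01913063e+01  6.02003682e+01 -7.00366189e-03
  8.96167199e+01  8.56084758e+01]
-130.68112597822486
```

View pics/s1c.png

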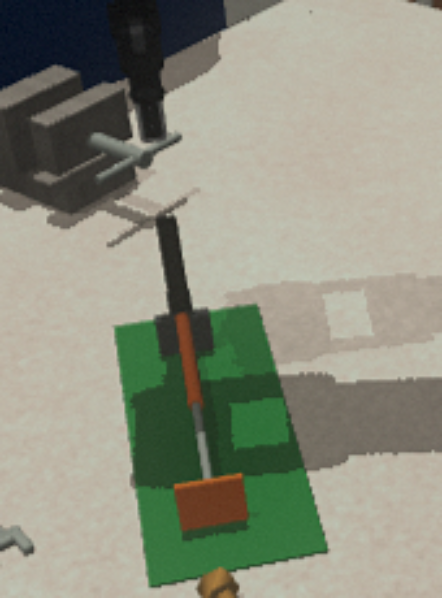

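View pics/top1.png

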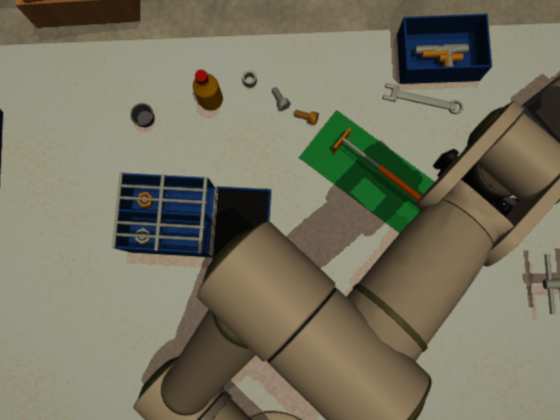

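```bash
python3 -m jog '[[1,0.04,0,0,0],[1,0.08,0,0,0],[1,0.11,0,0,0],[1,0.125,0,0,0],[1,0.137,0,0,0],[1,0.137,0,0,0],[1,0.137,0,0,0]]'
python3 -m jog '[[0.2,0,0,0,0],[-0.2,0,0,0,0],[-0.4,0,0,0,0],[-0.6,0,0,0,0],[-1,0,0,0,0],[-1,0,0,0,0],[-1,0,0,0,0],[-1,0,0,0,0],[-1,0,0,0,0]]' 60
python3 - <<'E'
from rig import env
import cv2,numpy as np
s=env.observe(); print(s['wrist_torque'],s['ft_force'])
for n in ("scene",):
    im=env.get_image(n); cv2.imwrite(f"pics/{n}2.png",im[:,:,::-1])
a=cv2.imread("pics/scene2.png")[70:300,90:260];cv2.imwrite("pics/s2c.png",cv2.resize(a,None,fx=2.6,fy=2.6))
E
```

```text
time_s: 2.2
position: [0.5223, -0.3558, 0.1092]
tool_rot: [[0.001, 0.759, -0.651], [-0.001, -0.651, -0.759], [-1.0, 0.001, 0.0]]
ft_force: [-0.2, -0.3, 0.5]
grip_width: 0.0854
time_s: 3.1
position: [0.5224, -0.3553, 0.1087]
tool_rot: [[0.001, 0.76, -0.65], [-0.0, -0.65, -0.76], [-1.0, 0.001, -0.0]]
ft_force: [1.0, 2.4, 6.3]
grip_width: 0.0233
[ 0.32194629 -0.22082117 -0.0072435 ] [0.99142569 2.40803932 6.25271449]
```

View pics/s2c.png

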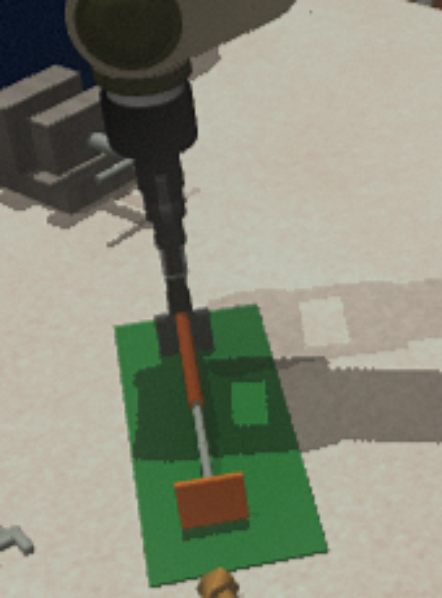

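```bash
python3 -m jog '[[-1,-0.01,0,0,0],[-1,-0.03,0,0,0],[-1,-0.06,0,0,0],[-1,-0.09,0,0,0],[-1,-0.09,0,0,0],[-1,-0.09,0,0,0]]'
python3 - <<'E'
from rig import env
import cv2,numpy as np
s=env.observe(); print(s['wrist_torque'],s['ft_force'],s['position'])
for n in ("scene","top"):
    im=env.get_image(n); cv2.imwrite(f"pics/{n}3.png",im[:,:,::-1])
a=cv2.imread("pics/scene3.png")[130:300,120:240];cv2.imwrite("pics/s3c.png",cv2.resize(a,None,fx=3.5,fy=3.5))
a=cv2.imread("pics/top3.png")[100:220,290:450];cv2.imwrite("pics/t3c.png",cv2.resize(a,None,fx=4,fy=4))
E
```

```text
time_s: 3.75
position: [0.5218, -0.3552, 0.1978]
tool_rot: [[-0.001, 0.759, -0.651], [0.0, -0.651, -0.759], [-1.0, -0.001, 0.0]]
ft_force: [-0.0, -1.9, -3.2]
grip_width: 0.0234
[-0.02340199  0.09333104 -0.00709541] [-0.03395086 -1.90626594 -3.21709923] [ 0.52176304 -0.35515589  0.19775033]
```

View pics/s3c.png

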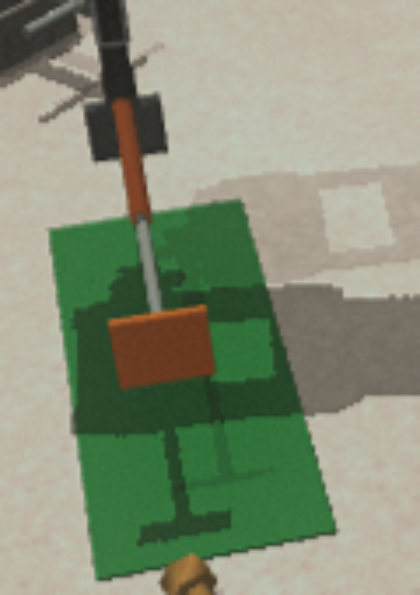

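View pics/t3c.png

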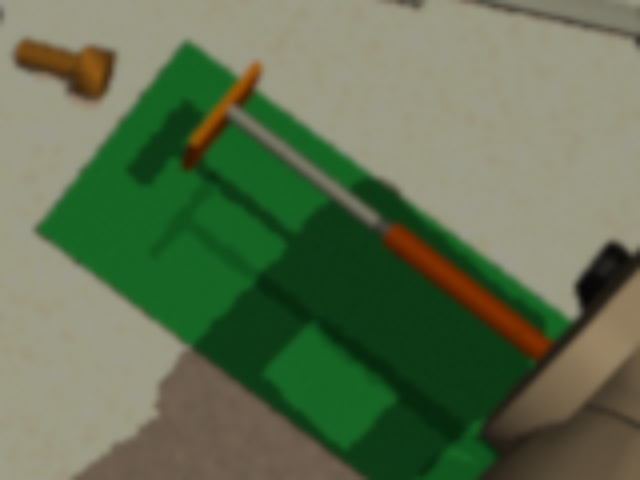

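Run:
```python
from h import *
S=lambda u,v:('scene',crop(u,v,120,130,3.5)); Tp=lambda u,v:('top',crop(u,v,290,100,4))
# params: X,Y,zfoot of blade middle, yaw, roll
P=[(Tp(258,66),(0,-.027,.046)),(Tp(190,158),(0,.027,.046)),
(S(107,321),(0,-.027,.046)),(S(208,306),(0,.027,.046)),(S(122,389),(.0025,-.027,0)),(S(214,375),(.0025,.027,0))]
def W(p,l):
    q=T([p[0],p[1],p[3]],l); return q+[0,0,p[2]+p[4]*l[1]]
f=lambda p:np.concatenate([proj(o[0],W(p,l))[0]-o[1] for o,l in P])
r=least_squares(f,[.68,-.17,.09,.85,0]);p=r.x
print(p,np.degrees(p[3]),f(p).reshape(-1,2).round(1).tolist())
d=p[:2]-[.5218,-.3552]; print(np.hypot(*d),np.degrees(np.arctan2(d[1],d[0])),'foot expected',.1978-.1087+.003)
```

```text
[ 0.68045195 -0.16989206  0.09117432  0.90969025 -0.07143928] 52.12141184266537 [[-0.1, 0.1], [1.1, -1.0], [0.6, 0.2], [-0.2, 0.7], [-0.1, -0.3], [0.9, -0.3]]
0.24394563730503274 49.43141584360802 foot expected 0.0921
```

```bash
python3 -m jog '[[-1,0,-0.008,-0.010,-0.04],[-1,0,-0.020,-0.025,-0.10],[-1,0,-0.034,-0.042,-0.17],[-1,0,-0.048,-0.060,-0.245],[-1,0,-0.062,-0.078,-0.32],[-1,0,-0.076,-0.095,-0.39],[-1,0,-0.090,-0.112,-0.46],[-1,0.01,-0.104,-0.130,-0.53],[-1,0.02,-0.116,-0.145,-0.59],[-1,0.026,-0.1221,-0.1527,-0.625],[-1,0.026,-0.1221,-0.1527,-0.625],[-1,0.026,-0.1221,-0.1527,-0.625],[-1,0.026,-0.1221,-0.1527,-0.625]]'
python3 - <<'E'
from rig import env
import cv2,numpy as np
s=env.observe(); print(s['wrist_torque'],s['ft_force'],s['position'],s['q'])
z=-s['tool_rot'][:,2];print(np.degrees(np.arctan2(z[1],z[0])))
for n in ("scene","top"):
    im=env.get_image(n); cv2.imwrite(f"pics/{n}4.png",im[:,:,::-1])
a=cv2.imread("pics/scene4.png")[170:340,220:450];cv2.imwrite("pics/s4c.png",cv2.resize(a,None,fx=3.4,fy=3.4,interpolation=cv2.INTER_CUBIC))
a=cv2.imread("pics/top4.png")[150:290,100:360];cv2.imwrite("pics/t4c.png",cv2.resize(a,None,fx=3,fy=3,interpolation=cv2.INTER_CUBIC))
E
```

```text
time_s: 5.15
position: [0.529, -0.1608, 0.1726]
tool_rot: [[0.001, 0.996, -0.084], [-0.001, -0.084, -0.996], [-1.0, 0.001, 0.001]]
ft_force: [-0.4, 0.5, -2.3]
grip_width: 0.0238
[-0.07158876  0.05614815 -0.01194366] [-0.37993148  0.52551355 -2.33859082] [ 0.52895241 -0.16075265  0.17264631] [-2.91708224e+01  2.56705545e+01  8.07643348e+01 -1.10634480e-02
  7.35124797e+01  6.56702704e+01]
85.16203027666658
```

View pics/s4c.png

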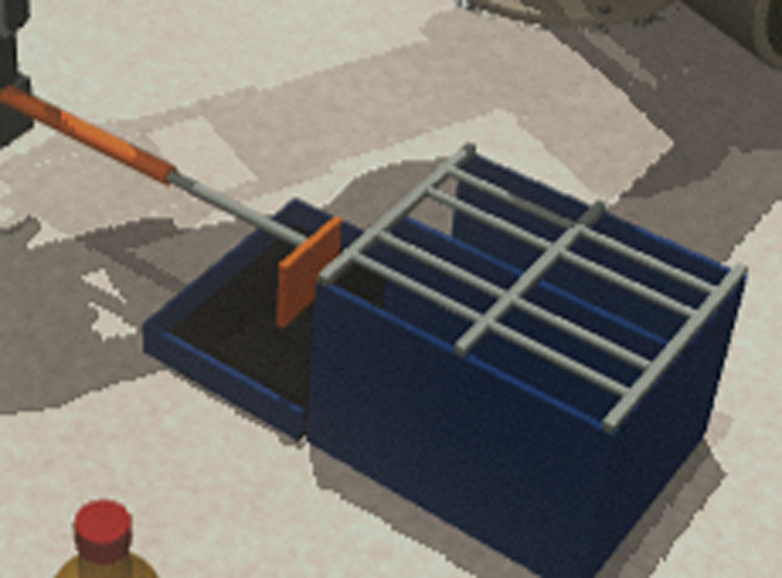

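View pics/t4c.png

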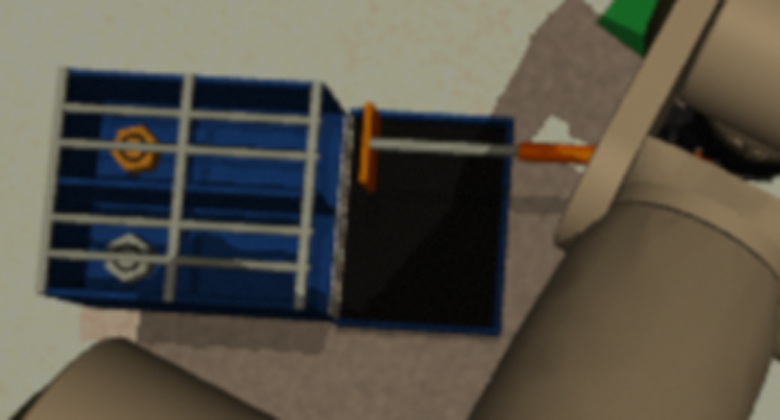

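```bash
cat >> h.py <<'E'
RK=[.5150,.1183,np.radians(85.13)]
def torack(q):
    d=np.array(q[:2])-RK[:2]; c,s=np.cos(RK[2]),np.sin(RK[2]); return np.array([c*d[0]+s*d[1],-s*d[0]+c*d[1]])
E
python3 - <<'E'
from h import *
zt=.1125
for n,c in (('top',[crop(369,102,100,150,3),crop(364,188,100,150,3)]),('scene',[crop(340,218,220,170,3.4),crop(279,264,220,170,3.4)])):
    q=[unproj(n,i,zt) for i in c]; print(n,[torack(i).round(4) for i in q], torack((q[0]+q[1])/2))
c=[crop(278,327,220,170,3.4)]
print(torack(unproj('scene',c[0],.0665)))
print(torack([.529,-.1608]))
E
```

```text
top [array([-0.031 , -0.0673]), array([-0.0318, -0.0086])] [-0.03137648 -0.03794915]
scene [array([-0.0296, -0.0105]), array([-0.0332, -0.0649])] [-0.03142448 -0.03768248]
[-0.03114286 -0.0660012 ]
[-0.27690388 -0.03764372]
```

```bash
python3 -m jog '[[-1,0,0,-0.008,0],[-1,0,0,-0.02,0],[-1,0,0,-0.036,0],[-1,0,0,-0.054,0],[-1,0,0,-0.072,0],[-1,0,0,-0.09,0],[-1,0,0,-0.108,0],[-1,0,0,-0.126,0],[-1,0,0,-0.144,0],[-1,0,0,-0.16,0],[-1,0,0,-0.174,0],[-1,0,0,-0.184,0],[-1,0,0,-0.190,0],[-1,0,0,-0.190,0],[-1,0,0,-0.190,0]]'
python3 - <<'E'
from rig import env
from h import *
import cv2,numpy as np
s=env.observe(); print(s['wrist_torque'],s['ft_force'],s['position'])
z=-s['tool_rot'][:,2];print(np.degrees(np.arctan2(z[1],z[0])),torack(s['position'])+[.2455,0])
for n in ("scene","top"):
    im=env.get_image(n); cv2.imwrite(f"pics/{n}5.png",im[:,:,::-1])
a=cv2.imread("pics/scene5.png")[170:340,220:450];cv2.imwrite("pics/s5c.png",cv2.resize(a,None,fx=3.4,fy=3.4,interpolation=cv2.INTER_CUBIC))
a=cv2.imread("pics/top5.png")[165:270,105:285];cv2.imwrite("pics/t5c.png",cv2.resize(a,None,fx=4.4,fy=4.4,interpolation=cv2.INTER_CUBIC))
print(torack(unproj('top',crop(140,153,105,165,4.4),.055)))
E
```

```text
time_s: 6.75
position: [0.5446, 0.0291, 0.1723]
tool_rot: [[-0.0, 0.997, -0.083], [-0.0, -0.083, -0.997], [-1.0, -0.0, 0.0]]
ft_force: [-0.5, 0.2, -2.8]
grip_width: 0.0236
[-0.10959628 -0.03676292 -0.00490437] [-0.45349642  0.22466814 -2.80603094] [0.54458208 0.02913177 0.17227737]
85.21919745293971 [ 0.15916505 -0.03704524]
[ 0.15890674 -0.03543169]
```

View pics/s5c.png

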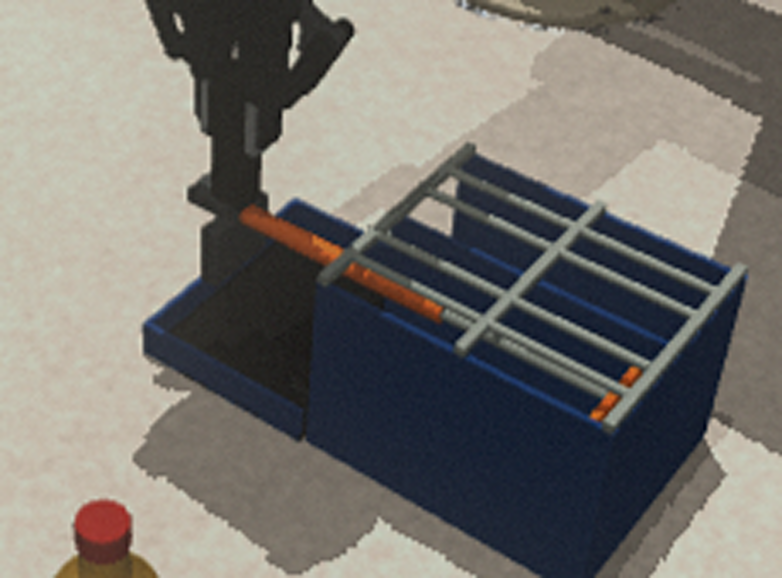

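View pics/t5c.png

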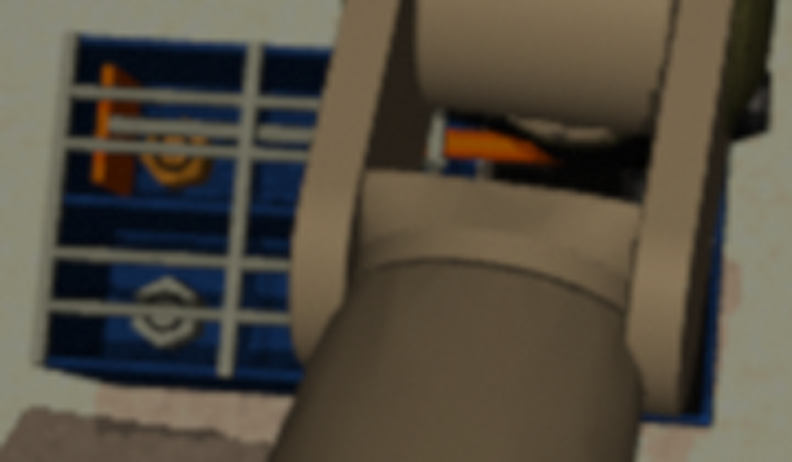

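```bash
python3 -m jog '[[-1,0,0,-0.004,0],[-1,0,0,-0.0078,0],[-1,0,0,-0.0078,0],[-1,0,0,-0.0078,0]]'; python3 -m jog '[[-1,0.004,0,0,0],[-1,0.008,0,0,0],[-1,0.012,0,0,0],[-1,0.012,0,0,0],[-1,0.012,0,0,0]]'
python3 - <<'E'
from rig import env
from h import *
import cv2,numpy as np
s=env.observe(); print(s['wrist_torque'],s['ft_force'],s['position'],torack(s['position'])+[.2455,0])
for n in ("top",):
    im=env.get_image(n); cv2.imwrite(f"pics/{n}6.png",im[:,:,::-1])
a=cv2.imread("pics/top6.png")[165:270,105:285];cv2.imwrite("pics/t6c.png",cv2.resize(a,None,fx=4.4,fy=4.4,interpolation=cv2.INTER_CUBIC))
E
```

```text
time_s: 7.25
position: [0.5452, 0.0373, 0.1723]
tool_rot: [[-0.0, 0.997, -0.083], [-0.0, -0.083, -0.997], [-1.0, -0.0, 0.0]]
ft_force: [-0.1, -0.6, -3.6]
grip_width: 0.0237
time_s: 7.75
position: [0.5452, 0.0372, 0.1602]
tool_rot: [[-0.0, 0.997, -0.083], [0.0, -0.083, -0.997], [-1.0, -0.0, -0.0]]
ft_force: [-0.8, 0.5, -2.6]
grip_width: 0.0237
[-0.03506489  0.03153787 -0.00963003] [-0.76647146  0.52596713 -2.57263263] [0.54520625 0.03718862 0.16019734] [ 0.16724581 -0.03698317]
```

View pics/t6c.png

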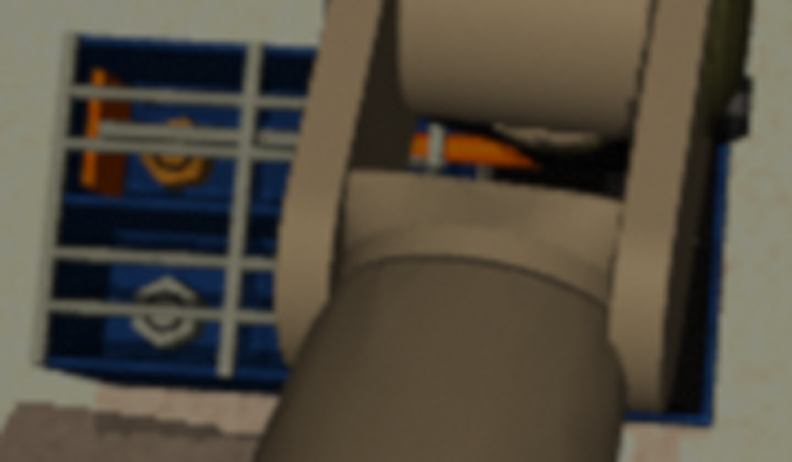

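```bash
python3 -m jog '[[-1,0.003,0,0,0],[-1,0.006,0,0,0],[-1,0.006,0,0,0]]'; python3 -m jog '[[-1,0.003,0,0,0],[-1,0.006,0,0,0],[-1,0.0075,0,0,0],[-1,0.0075,0,0,0],[-1,0.0075,0,0,0]]'
python3 - <<'E'
from rig import env
from h import *
import cv2,numpy as np
s=env.observe(); print(s['wrist_torque'],s['ft_force'],s['position'],torack(s['position'])+[.2455,0])
for n in ("top",):
    im=env.get_image(n); cv2.imwrite(f"pics/{n}7.png",im[:,:,::-1])
a=cv2.imread("pics/top7.png")[165:270,105:285];cv2.imwrite("pics/t7c.png",cv2.resize(a,None,fx=4.4,fy=4.4,interpolation=cv2.INTER_CUBIC))
E
```

```text
time_s: 8.1
position: [0.545, 0.0372, 0.1539]
tool_rot: [[-0.001, 0.997, -0.083], [0.0, -0.083, -0.997], [-1.0, -0.001, -0.0]]
ft_force: [-0.4, -0.8, -2.7]
grip_width: 0.0233
time_s: 8.6
position: [0.5452, 0.0372, 0.1468]
tool_rot: [[0.0, 0.997, -0.083], [0.0, -0.083, -0.997], [-1.0, 0.0, -0.0]]
ft_force: [0.4, 0.5, -1.7]
grip_width: 0.0232
[-0.08642248  0.0375365  -0.01426623] [ 0.35103831  0.50298403 -1.73916658] [0.54522586 0.0372036  0.14684426] [ 0.1672624  -0.03700144]
```

View pics/t7c.png

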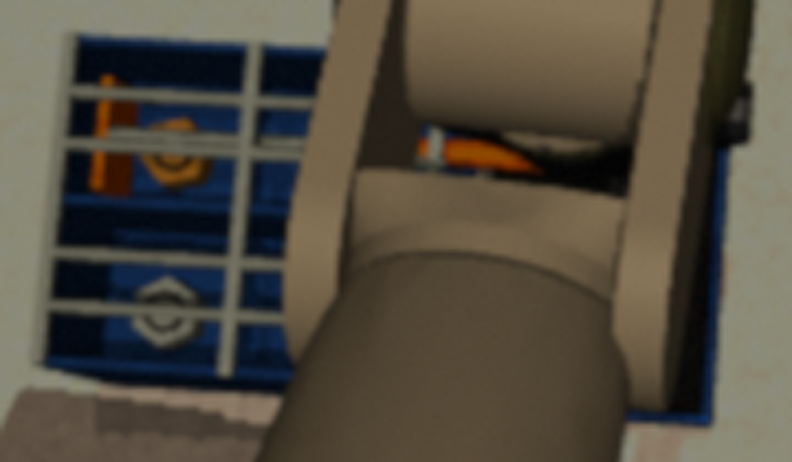

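```bash
python3 -m jog '[[-1,0,0,0.003,0],[-1,0,0,0.006,0],[-1,0,0,0.010,0],[-1,0,0,0.015,0],[-1,0,0,0.021,0],[-1,0,0,0.027,0],[-1,0,0,0.033,0],[-1,0,0,0.039,0],[-1,0,0,0.045,0],[-1,0,0,0.045,0]]'
python3 - <<'E'
from rig import env
from h import *
import cv2,numpy as np
s=env.observe(); print(s['wrist_torque'],s['ft_force'],s['position'],torack(s['position'])+[.2455,0])
for n in ("top",):
    im=env.get_image(n); cv2.imwrite(f"pics/{n}8.png",im[:,:,::-1])
a=cv2.imread("pics/top8.png")[165:270,105:285];cv2.imwrite("pics/t8c.png",cv2.resize(a,None,fx=4.4,fy=4.4,interpolation=cv2.INTER_CUBIC))
E
```

```text
time_s: 9.65
position: [0.5415, -0.0085, 0.1468]
tool_rot: [[0.0, 0.996, -0.084], [-0.0, -0.084, -0.996], [-1.0, 0.0, 0.0]]
ft_force: [-0.3, 0.0, -2.9]
grip_width: 0.0232
[-0.06505468  0.00877472  0.00791467] [-0.33448108  0.04926662 -2.87457502] [ 0.54146968 -0.00847542  0.14682517] [ 0.1214294  -0.03713675]
```

View pics/t8c.png

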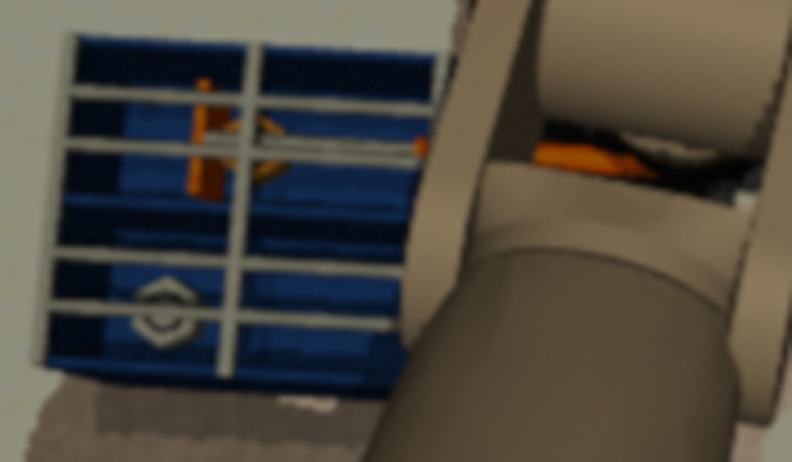

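```bash
python3 -m jog '[[-1,0,0,0.004,0],[-1,0,0,0.010,0],[-1,0,0,0.017,0],[-1,0,0,0.024,0],[-1,0,0,0.031,0],[-1,0,0,0.038,0],[-1,0,0,0.045,0],[-1,0,0,0.052,0],[-1,0,0,0.059,0],[-1,0,0,0.066,0],[-1,0,0,0.073,0],[-1,0,0,0.080,0],[-1,0,0,0.085,0],[-1,0,0,0.090,0],[-1,0,0,0.090,0]]'
python3 - <<'E'
from rig import env
from h import *
import cv2,numpy as np
s=env.observe(); print(s['wrist_torque'],s['ft_force'],s['position'],torack(s['position'])+[.2455,0])
for n in ("top","scene"):
    im=env.get_image(n); cv2.imwrite(f"pics/{n}9.png",im[:,:,::-1])
a=cv2.imread("pics/top9.png")[165:270,105:285];cv2.imwrite("pics/t9c.png",cv2.resize(a,None,fx=4.4,fy=4.4,interpolation=cv2.INTER_CUBIC))
a=cv2.imread("pics/scene9.png")[170:340,220:450];cv2.imwrite("pics/s9c.png",cv2.resize(a,None,fx=3.4,fy=3.4,interpolation=cv2.INTER_CUBIC))
E
```

```text
time_s: 11.2
position: [0.534, -0.098, 0.1468]
tool_rot: [[0.0, 0.996, -0.084], [-0.0, -0.084, -0.996], [-1.0, 0.0, 0.0]]
ft_force: [-0.7, -0.1, -2.2]
grip_width: 0.0234
[-0.1266879   0.05257335  0.05264674] [-0.71297221 -0.08972004 -2.20488595] [ 0.53397001 -0.09796758  0.14682889] [ 0.03162364 -0.03726161]
```

View pics/t9c.png

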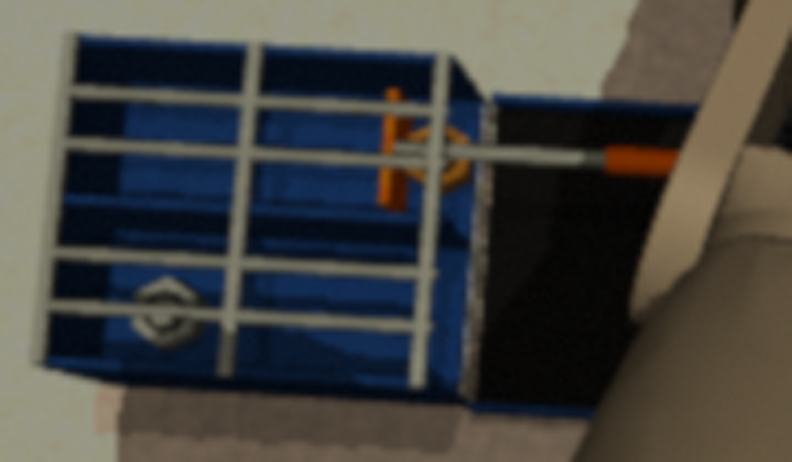

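View pics/s9c.png

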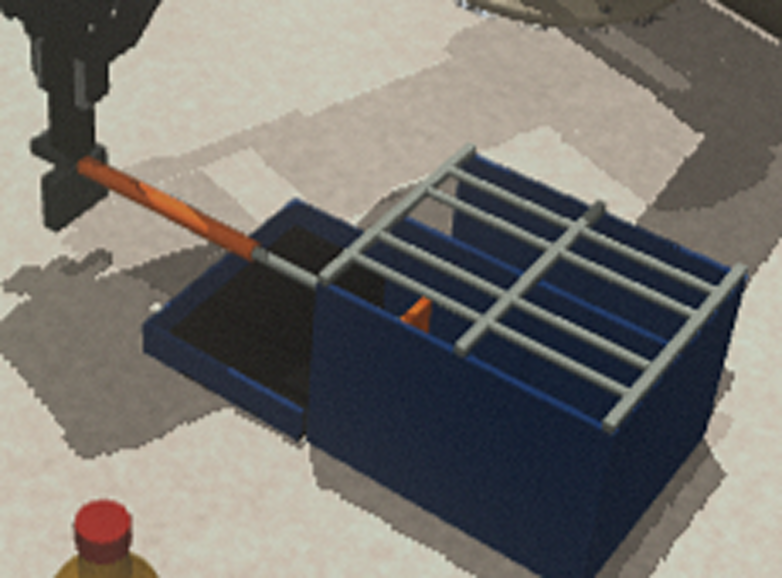

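```bash
python3 -m jog '[[-1,0,0,0.004,0],[-1,0,0,0.009,0],[-1,0,0,0.014,0],[-1,0,0,0.019,0],[-1,0,0,0.024,0],[-1,0,0,0.029,0],[-1,0,0,0.034,0],[-1,0,0,0.039,0],[-1,0,0,0.044,0],[-1,0,0,0.049,0],[-1,0,0,0.052,0],[-1,0,0,0.052,0],[-1,0,0,0.052,0]]'
python3 - <<'E'
from rig import env
from h import *
import cv2,numpy as np
s=env.observe(); print(s['wrist_torque'],s['ft_force'],s['position'],torack(s['position'])+[.2455,0])
for n in ("top","scene"):
    im=env.get_image(n); cv2.imwrite(f"pics/{n}10.png",im[:,:,::-1])
a=cv2.imread("pics/top10.png")[165:270,105:285];cv2.imwrite("pics/t10c.png",cv2.resize(a,None,fx=4.4,fy=4.4,interpolation=cv2.INTER_CUBIC))
a=cv2.imread("pics/scene10.png")[170:340,220:450];cv2.imwrite("pics/s10c.png",cv2.resize(a,None,fx=3.4,fy=3.4,interpolation=cv2.INTER_CUBIC))
E
```

```text
time_s: 12.6
position: [0.5296, -0.1491, 0.1468]
tool_rot: [[-0.0, 0.997, -0.083], [0.0, -0.083, -0.997], [-1.0, -0.0, -0.0]]
ft_force: [0.0, 0.9, -3.3]
grip_width: 0.0234
[-0.10408642  0.04078342  0.00219605] [ 0.02230437  0.9068484  -3.33254672] [ 0.52961276 -0.14907264  0.1467877 ] [-0.01966684 -0.03725867]
```

View pics/t10c.png

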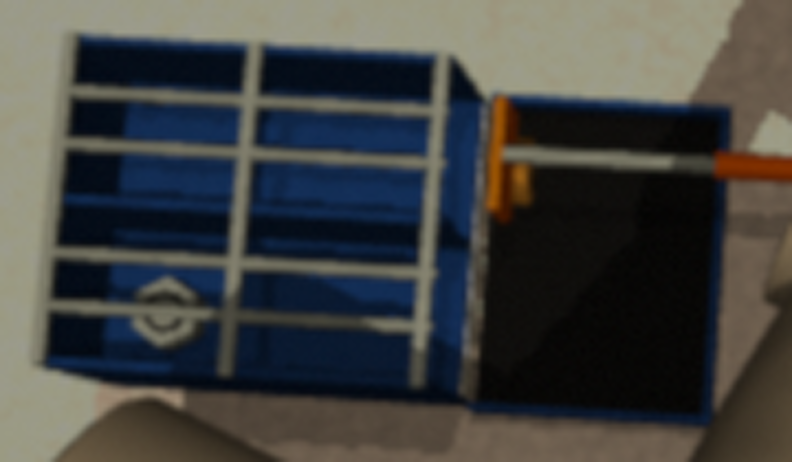

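View pics/s10c.png

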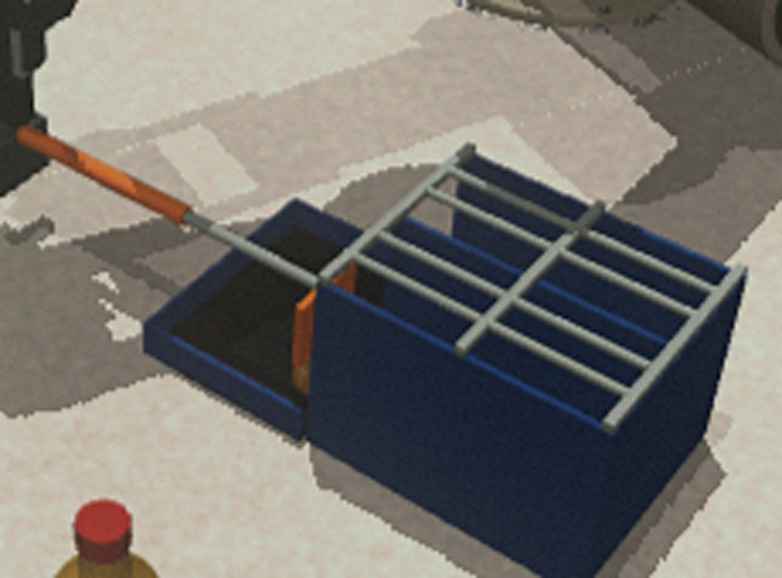

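```bash
python3 -m jog '[[-1,-0.005,0,0,0],[-1,-0.012,0,0.005,0],[-1,-0.025,0,0.02,0],[-1,-0.04,0,0.04,0],[-1,-0.05,0,0.06,0],[-1,-0.05,0,0.07,0],[-1,-0.05,0,0.07,0],[-1,-0.05,0,0.07,0]]'
python3 - <<'E'
from rig import env
from h import *
import cv2,numpy as np
s=env.observe(); print(s['wrist_torque'],s['ft_force'],s['position'],s['tool_rot'])
for n in ("top","scene"):
    im=env.get_image(n); cv2.imwrite(f"pics/{n}11.png",im[:,:,::-1])
a=cv2.imread("pics/top11.png")[165:270,105:285];cv2.imwrite("pics/t11c.png",cv2.resize(a,None,fx=4.4,fy=4.4,interpolation=cv2.INTER_CUBIC))
a=cv2.imread("pics/scene11.png")[170:340,220:450];cv2.imwrite("pics/s11c.png",cv2.resize(a,None,fx=3.4,fy=3.4,interpolation=cv2.INTER_CUBIC))
E
```

```text
time_s: 13.5
position: [0.5236, -0.2183, 0.1962]
tool_rot: [[-0.001, 0.997, -0.083], [0.001, -0.083, -0.997], [-1.0, -0.001, -0.001]]
ft_force: [0.2, -0.1, -2.0]
grip_width: 0.0233
[-0.03732174  0.01268547 -0.03620218] [ 0.16434047 -0.08442062 -1.98198792] [ 0.52356413 -0.21830859  0.19621647] [[-0.00102789  0.99652825 -0.083249  ]
 [ 0.00109353 -0.08324788 -0.99652827]
 [-0.99999887 -0.00111536 -0.00100416]]
```

View pics/t11c.png

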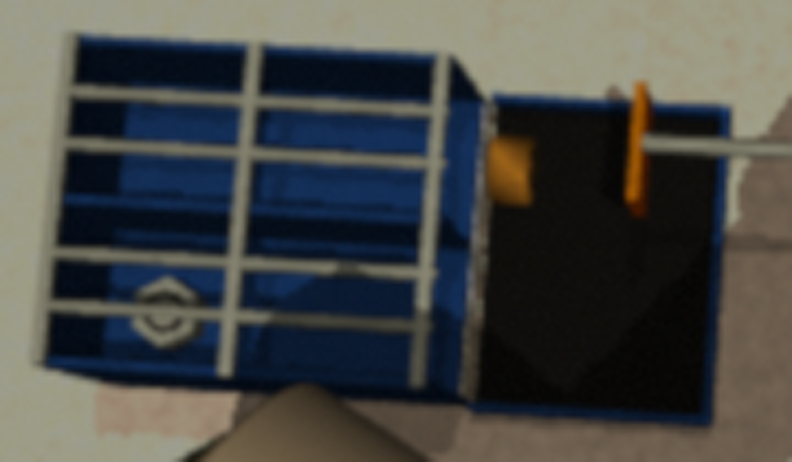

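View pics/s11c.png

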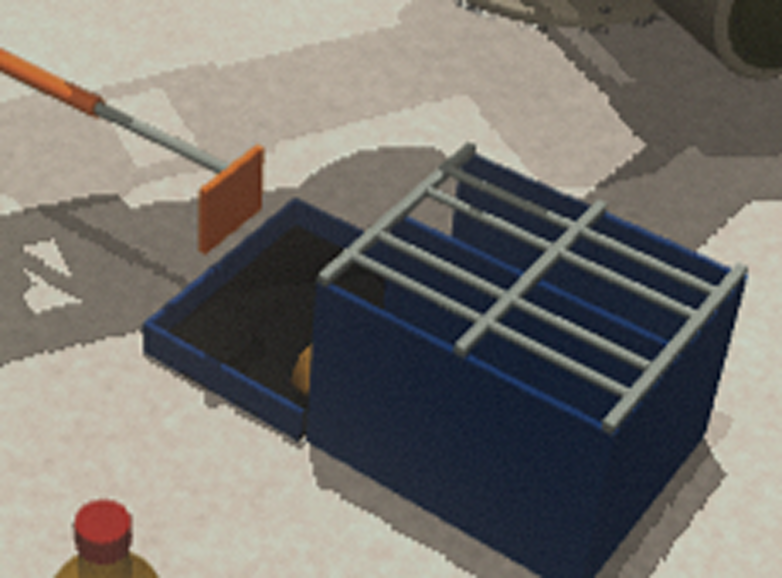

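```bash
python3 -m jog '[[-1,0,0.0006,0.008,0.04],[-1,0,0.0014,0.02,0.10],[-1,0,0.0025,0.036,0.17],[-1,0,0.004,0.054,0.245],[-1,0,0.005,0.070,0.32],[-1,0,0.006,0.086,0.39],[-1,0,0.0075,0.102,0.46],[-1,0,0.0085,0.117,0.53],[-1,0,0.0093,0.129,0.59],[-1,0,0.0098,0.1368,0.627],[-1,0,0.0098,0.1368,0.627],[-1,0,0.0098,0.1368,0.627],[-1,0,0.0098,0.1368,0.627]]'
python3 - <<'E'
from rig import env
from h import *
import cv2,numpy as np
s=env.observe(); print(s['wrist_torque'],s['ft_force'],s['position'])
z=-s['tool_rot'][:,2];print(np.degrees(np.arctan2(z[1],z[0])))
for n in ("top","scene"):
    im=env.get_image(n); cv2.imwrite(f"pics/{n}12.png",im[:,:,::-1])
a=np.vstack([cv2.imread("pics/top12.png"),cv2.imread("pics/scene12.png")]);cv2.imwrite("pics/b12.png",cv2.resize(a,None,fx=.7,fy=.7,interpolation=cv2.INTER_AREA))
E
```

```text
time_s: 14.9
position: [0.5223, -0.3554, 0.1969]
tool_rot: [[-0.0, 0.759, -0.651], [0.0, -0.651, -0.759], [-1.0, -0.0, -0.0]]
ft_force: [-0.3, -0.0, -2.4]
grip_width: 0.0236
[-0.08472108  0.05024452  0.08024509] [-0.27861968 -0.0440599  -2.43688206] [ 0.52233577 -0.35539859  0.19686174]
49.374029168545086
```

View pics/b12.png

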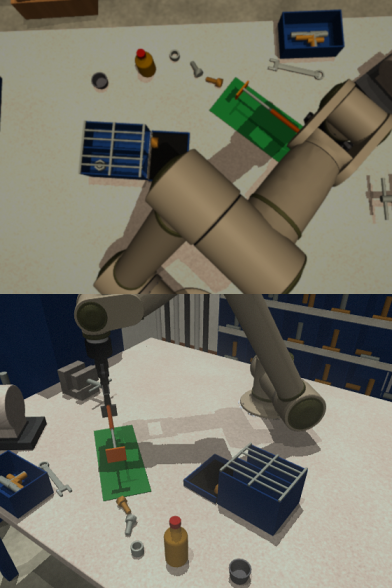

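```bash
python3 -m jog '[[-1,0.01,0,0,0],[-1,0.03,0,0,0],[-1,0.05,0,0,0],[-1,0.065,0,0,0],[-1,0.075,0,0,0],[-1,0.081,0,0,0],[-1,0.084,0,0,0],[-1,0.085,0,0,0],[-1,0.085,0,0,0]]';python3 -m jog '[[-1,0.001,0,0,0],[-1,0.002,0,0,0],[-1,0.0025,0,0,0],[-1,0.0025,0,0,0]]'
```

```text
time_s: 15.9
position: [0.5224, -0.3562, 0.1123]
tool_rot: [[0.001, 0.758, -0.652], [-0.001, -0.652, -0.758], [-1.0, 0.001, 0.0]]
ft_force: [0.1, -0.4, -1.3]
grip_width: 0.023
time_s: 16.3
position: [0.5222, -0.356, 0.1093]
tool_rot: [[-0.0, 0.758, -0.652], [0.0, -0.652, -0.758], [-1.0, -0.0, -0.0]]
ft_force: [0.1, 1.1, -2.2]
grip_width: 0.0232
```

```bash
python3 -m jog '[[-1,0.0005,0,0,0],[-1,0.001,0,0,0],[-1,0.001,0,0,0]]';python3 -m jog '[[-1,0.0005,0,0,0],[-1,0.001,0,0,0],[-1,0.001,0,0,0]]'
```

```text
time_s: 16.6
position: [0.5223, -0.3561, 0.1088]
tool_rot: [[0.0, 0.758, -0.652], [-0.0, -0.652, -0.758], [-1.0, 0.001, 0.0]]
ft_force: [-0.6, 0.7, 1.5]
grip_width: 0.0231
time_s: 16.9
position: [0.5224, -0.3561, 0.1087]
tool_rot: [[0.001, 0.758, -0.652], [-0.001, -0.652, -0.758], [-1.0, 0.001, 0.0]]
ft_force: [-2.3, 2.4, 9.4]
grip_width: 0.0232
```

```bash
python3 -m jog '[[-1,-0.0005,0,0,0],[-0.4,-0.0005,0,0,0],[-0.2,-0.0005,0,0,0],[0,-0.0005,0,0,0],[0.3,-0.0005,0,0,0],[0.6,-0.0005,0,0,0],[1,-0.0005,0,0,0],[1,-0.0005,0,0,0],[1,-0.0005,0,0,0],[1,-0.0005,0,0,0]]'
python3 - <<'E'
from rig import env
import cv2
im=env.get_image("scene"); a=im[70:300,90:260,::-1];cv2.imwrite("pics/s13c.png",cv2.resize(a,None,fx=2.6,fy=2.6))
E
```

```text
time_s: 17.9
position: [0.5222, -0.356, 0.1078]
tool_rot: [[-0.0, 0.758, -0.652], [0.0, -0.652, -0.758], [-1.0, -0.0, 0.0]]
ft_force: [-0.4, -0.2, -0.2]
grip_width: 0.0856
```

View pics/s13c.png

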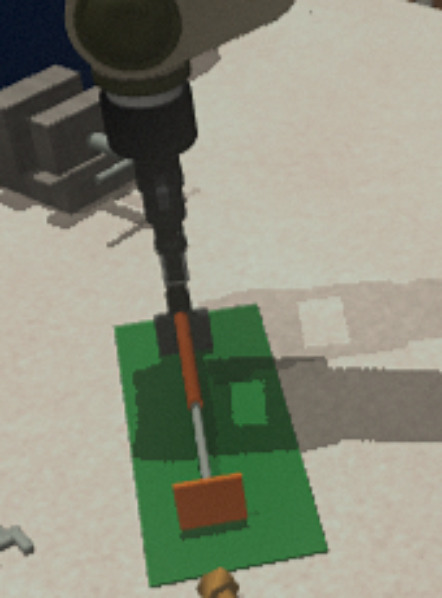

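The picker stands on the mat and the fingers are open with no force. I'll retreat straight up, then to the side.

```bash
python3 -m jog '[[1,-0.01,0,0,0],[1,-0.03,0,0,0],[1,-0.06,0,0,0],[1,-0.10,0,0,0],[1,-0.14,0,0,0],[1,-0.16,0,0,0],[1,-0.16,0,0,0]]'
python3 -m jog '[[1,0,-0.02,0.02,0],[1,0,-0.05,0.05,0],[1,0,-0.09,0.09,0],[1,0,-0.12,0.12,0],[1,0,-0.15,0.14,0],[1,0,-0.15,0.14,0],[1,0,-0.15,0.14,0],[1,0,-0.15,0.14,0],[1,0,-0.15,0.14,0]]'
python3 - <<'E'
from rig import env
import cv2,numpy as np
s=env.observe();print(s['ft_force'],s['qvel'])
for n in ("top","scene"):
    im=env.get_image(n); cv2.imwrite(f"pics/{n}14.png",im[:,:,::-1])
E
```

```text
time_s: 18.65
position: [0.5228, -0.3565, 0.2722]
tool_rot: [[0.005, 0.758, -0.652], [-0.005, -0.652, -0.758], [-1.0, 0.007, 0.001]]
ft_force: [-0.0, 0.6, -0.1]
grip_width: 0.0856
time_s: 19.55
position: [0.3181, -0.3643, 0.2674]
tool_rot: [[-0.0, 0.759, -0.651], [0.001, -0.651, -0.759], [-1.0, -0.0, -0.0]]
ft_force: [0.4, 0.2, 0.4]
grip_width: 0.0853
[0.36224779 0.21661044 0.43604054] [-0.03187269 -0.12472743  0.00842186 -0.00298572  0.01172534 -0.18452897]
```

View pics/top14.png

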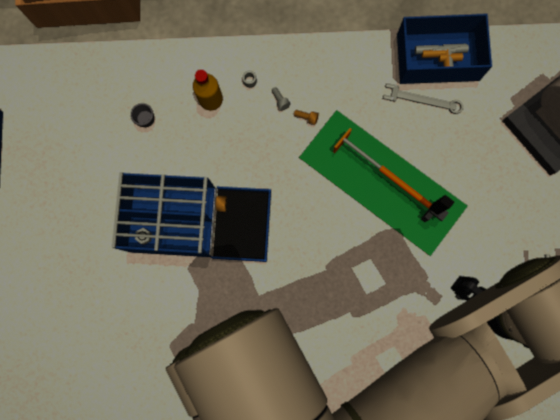

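View pics/scene14.png

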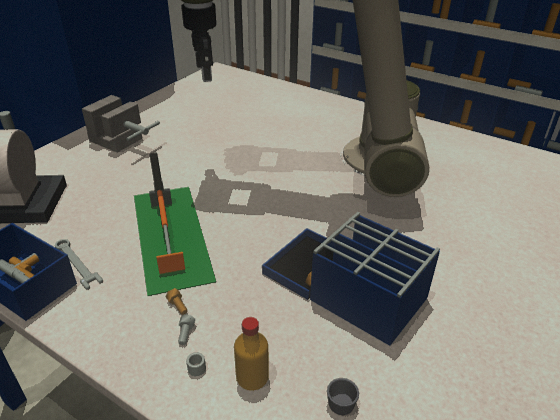

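```bash
python3 -c "
from rig import env
print(env.close_job())"
```

```text
the job is handed in; nothing more can be done
None
```

The brass plug is out of its cell and lying on its side in the catch tray, and the job is handed in at about 19.7 s of the 64 s allowed. The hand-in reported no verdict.

- **Raking:** I took the picker by its handle and reached the blade in over the plug in the cell on the robot's far side. I lowered it into the roughly 16 mm gap behind the plug and raked the plug out until it dropped. The wrist readings between moves stayed within about 4 N while raking.
- **Putting back:** I stood the picker back on its green mat at its original position, let go and moved the arm well clear. Setting it down briefly pressed the mat with about 9 N.
- **Last pictures:** the brass plug is in the tray near the mouths (top image, about 220, 204). The steel plug is where it started (142, 236), and the picker stands upright on the mat with the gripper away from it.
- **Limits of the checks:** I did not feel for the back wall. I placed the blade from the camera measurements, which agreed within about 1 mm between the two cameras. No check failed.

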